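# Fit the drive module in the controller rack and switch on

## Robot

A 6-joint arm with a two-finger parallel gripper is mounted at the origin on the work surface. World frame = base frame: x ahead of the robot, y to its left, z up, the work surface at z = 0. Lengths are in m, angles in degrees, forces in N, time in s.
With the tool pointing down it reaches from about 0.3 to 0.75 m from the base axis. Payload 8.5 kg.
Tool frame: the origin (TCP) lies between the finger pads; the fingertips stand 8 mm ahead of it and the grasp point (between the pads) lies 11 mm behind it; y points along the fingers, x is the direction in which the jaws open and shut, and the axes are right-handed (so a half turn about y gives the same grasp; the last joint's range is limited). The gripper opens to 85 mm and grips with 20 to 120 N. Pads are 22 mm wide; open, the fingers measure 114 mm over their backs; the gripper's body (76 mm by 85 mm) begins 54 mm behind the grasp point. The pads swing forward as they close: fully open they stand 13 mm farther back than shut.
Start: joints at [-87.107, 21.807, 74.336, -0, 83.858, -12.336], TCP at [0.144, -0.531, 0.239] pointing down, gripper open.
Joint ranges: [-178.18, 178.18], [-50.72, 133.34], [12.68, 142.11], [-81.47, 261.47], [9.98, 163.14], [-165.26, 165.26]. Speed limits (degrees/s): [136.94, 136.94, 180, 180, 180, 180].

## Interface

Orientations are given as [roll, pitch, yaw] about the fixed x, y, z axes, in that order (R = Rz(yaw) Ry(pitch) Rx(roll)).
In Python, from plant import bot gives the robot as it stands. The module is installed in compiled form; this text tells all that it offers.
- The arm moves only by the shell command python3 -m inch 'ROWS' [OPENING]. ROWS is JSON, a list of rows, each a list of 6 numbers: the shift along the tool's x, y, z in m, then the turn, a rotation vector about the tool's x, y, z in degrees. A call has 1 to 8 rows; each row shifts and turns the pose as measured when the row begins, along the tool's axes as they then stand; what a row does not reach is not made up. A row lasts 1/12 s, in which the tool goes at most 41.7 mm and 7.16 degrees, less where a joint would pass 70% of its speed; a pose out of reach is approached as far as the arm can. A call with a gripper value outside its range is refused whole. OPENING is the finger opening in m, from 0 to 0.0854, set as the call begins (- or left out, the last holds). The fingers move at their own pace and stop on an object; the grip force is fixed at half the most. Time passes only in rows, so rows that do not move let the fingers close. It gives the time, the measured TCP pose, the force and the opening at its end, in the units of the state.
- bot.get_obs(): the state, without advancing time (a new reading comes with each control period).
- bot.get_image(name): name is "scene" or "side" or "wrist"; returns (picture, depth): 420x560x3 uint8, red, green, blue; 420x560 float32, m along the optical axis (not along the pixel's ray), 0 where there is no reading.
- bot.get_calibration(name): a dict with "fx", "fy", "cx", "cy" (pixels), "distortion" ([k1, k2, p1, p2, k3] as OpenCV has them; the pictures are not rectified), "rvec" (rotation vector, rad) and "tvec" (3), from world to camera coordinates, as OpenCV has them; the wrist camera has in their place "hand_eye" (4x4, takes a point from camera to tool coordinates, whose origin is the TCP and whose axes are the tool frame's). Camera axes: x right, y down, z forward; pixel columns grow to the right and rows downward; lengths in m; the calibration is good to about 2 mm. A picture is of the moment at which its call begins: read the wrist's pose just before it. get_calibration takes no time and is no camera call.
- bot.close_job(): hands the job in, once; it reports no verdict.
Trained networks look in the newest picture that a camera, given by its name, has taken for a name from the list of things; names that differ only in an ending like _2 or _b are one class to them, and where a whole thing is asked for, a point or a joint stands for the part that bears it (a point fixed in the world has none). Each returns a list of dicts, best first, with "p" (0 to 1); they miss things now and then, are a little off and sometimes report something else, mostly with a low value. They report only what shows in the picture. A call takes as long as a camera call.
- bot.outline_of(query, camera): "pixels" (420x560 bool, what is visible of it) and "centre" ([column, row] in pixels, amid what is visible of it).
The state is a dict: "time": time; "qpos": joint angles; "qvel": joint speeds; "tau": joint torques, N m; "ee_pos": TCP position; "ee_rot": TCP orientation; "force": force on the tool from outside, world axes, zero at the start; "wrist_torque": the same for the moment, N m; "grip_width": finger opening in m.
Only numpy, scipy, OpenCV 4.12 (cv2) and the standard library are available. Lean on these libraries where they do the work, as an engineer would, in place of code of your own. Each camera call takes 0.05 s, during which the arm holds its last target. There are 200 camera calls.

## Task

Lift the long drive module out of its wooden stand and slide it, brass-contact end first, into the empty bay of the controller rack until it is fully home, its black end level with those of its neighbours. Only then switch the supply on by pushing the toggle lever right over to its other stop. Leave the short module standing in its own stand.

Things in the scene. Friction and masses are not known exactly. Their poses are not given: they have to be found in the camera images.
- long_module: Module to fit: upright aluminium slab 150 long (y), 90 tall, 14 thick (x), about 0.3 kg, standing in a wooden stand. Origin: centre of its underside, z up. The +y end is a black cap (last 20 mm): the grip end, left sticking out of the rack. The -y end has brass contacts and goes in first. Grip across the 14 mm at the top edge, 20 mm from the +y end, to keep the fingers clear of the rack.
- module_lead (a point): Middle of the long module's lower leading edge: 75 mm along -y from the module's origin, at the brass end, on the underside. Axes as the module's.
- stand_long: Wooden stand holding the long module, fixed to the table, 60 wide (x), 100 long (y), 40 high. Origin: centre of its underside. An open-ended groove along y, 17 mm wide, has its floor 10 mm above the table: the module stands there and must rise more than 30 mm to come out.
- short_module: Look-alike to leave alone: 95 long (y, black end at +y), 90 tall, 14 thick, upright in an identical stand. Origin: centre of its underside. Which of the two stand places holds which module varies.
- rack: Grey rack fixed to the table, 150 wide (x), 110 deep (y), 112 high; front looks along +y. Origin: centre of its underside, z up. One empty bay along y, centred on x = +30 mm, 17 wide, 94 high, floor 10 mm above the table, stop at y = -45 mm. Two modules already fitted (fixed, x = -28 and -53 mm, top 100 mm above the table) have their black ends at y = +105 mm.
- bay_mouth (a point): Centre of the empty bay's mouth at bay-floor level: (30, 55, 10) mm in the rack's frame, same axes (y points out). The first 15 mm flare about 4 mm wider on all four sides. The module slides in along -y, under top rails, without resistance or latch; it is home when module_lead is 100 mm in from here, against the stop, its black end then 50 mm out.
- supply_lever (a joint): Angle of the supply toggle lever in rad: 0 leaning fully to its block's -x side (off), 1.0 leaning fully to the +x side (on, the other stop). It stays where it is left; it needs about 1 N at the ball.
- supply_lever_tip (a point): Centre of the black 26 mm ball on the end of the lever's 10 mm thick steel stem, 80 mm from the pivot. Off, it is 38 mm to the -x side of the pivot; on, 38 mm to the +x side; 92 mm above the table at either stop, 102 mm halfway.
- supply_lever_base: Grey block of the lever, fixed to the table, 70 (x) by 50 (y) by 25 high. Origin: centre of its underside; the lever's pivot runs along its y, 22 mm above the origin. The lever is thrown towards its +x.

How it is judged:
By the outcome, as a careful person would: the job done as asked, in the order asked, and still so for the second after the job is handed in, with the robot touching nothing.
It also fails if it takes over 58 s, if anything falls off the work surface, if the arm or the gripper's body presses on something with over 40 N, if the wrist force passes 120 N, or if a joint passes its speed limit or range.

## Working session

There is one attempt and no reset: what is moved stays moved. The work goes in short steps, Python scripts to look and compute and a shell command to move; the robot and the scene stay as the last step left them, time stands still between calls to the robot, and variables do not carry over. Pictures are saved under pics/ and viewed, on a budget of 10 in all, crops included, one or two more only if the job needs it, and the job is handed in when it is done.

```bash
mkdir -p pics; cat > h.py <<'E'
import numpy as np, cv2
from plant import bot
from scipy.spatial.transform import Rotation as R
def cam(n,obs=None):
    c=bot.get_calibration(n);K=np.array([[c['fx'],0,c['cx']],[0,c['fy'],c['cy']],[0,0,1]]);D=np.array(c['distortion'])
    if 'hand_eye' in c:
        o=obs or bot.get_obs();T=np.eye(4);T[:3,:3]=R.from_euler('xyz',o['ee_rot'],degrees=True).as_matrix();T[:3,3]=o['ee_pos'];M=T@np.array(c['hand_eye'])
    else:
        M=np.eye(4);M[:3,:3]=cv2.Rodrigues(np.array(c['rvec']))[0];M[:3,3]=np.ravel(c['tvec']);M=np.linalg.inv(M)
    return K,D,M
def cloud(n,depth,C,mask=None):
    K,D,M=C
    if mask is None: mask=np.ones(depth.shape,bool)
    v,u=np.nonzero(mask&(depth>0))
    p=cv2.undistortPoints(np.stack([u,v],1).astype(float)[:,None],K,D)[:,0]
    z=depth[v,u];P=np.c_[p*z[:,None],z]
    return P@M[:3,:3].T+M[:3,3],u,v
def save(name,im): cv2.imwrite('pics/'+name,cv2.cvtColor(im,cv2.COLOR_RGB2BGR))
E
python3 - <<'E'
from h import *
print(bot.get_obs())
for n in ['scene','side']:
    C=cam(n);im,d=bot.get_image(n);save(n+'0.png',im);np.savez(n+'0.npz',im=im,d=d)
    print(n,C[2].round(3).tolist())
    for q in ['long_module','short_module','stand_long','rack','supply_lever_base','supply_lever_tip']:
        for r in bot.outline_of(q,n)[:3]:
            P,u,v=cloud(n,d,C,r['pixels'])
            print(q,round(r['p'],2),np.round(r['centre']),len(u),np.percentile(P,[2,50,98],axis=0).round(3).tolist() if len(u) else '')
E
```

```text
{'time': 0.0, 'qpos': array([-8.71088925e+01,  2.18400283e+01,  7.43847259e+01,  1.84570593e-03,
        8.38569963e+01, -1.23353549e+01]), 'qvel': array([-0.07424077,  0.06541968, -0.01071357,  0.01711191,  0.19615085,
       -0.08397905]), 'tau': array([-1.78554554e-03, -4.48458874e+01, -2.31279677e+01, -2.80100667e-04,
        4.84281132e-03,  8.22101896e-06]), 'ee_pos': array([ 0.14444449, -0.53040723,  0.23872094]), 'ee_rot': array([-8.99807429e+01,  7.94712403e-02, -7.47737231e+01]), 'force': array([-0.3622361 ,  0.54304722,  0.86211294]), 'wrist_torque': array([ 0.01691227, -0.03288414,  0.04448777]), 'grip_width': 0.0851887833482796}
scene [[0.104, 0.616, -0.781, 1.167], [0.995, -0.059, 0.086, -0.058], [0.006, -0.785, -0.619, 0.575], [0.0, 0.0, 0.0, 1.0]]
long_module 0.71 [380. 242.] 3023 [[0.628, 0.105, 0.012], [0.641, 0.172, 0.071], [0.646, 0.252, 0.1]]
long_module 0.19 [138. 272.] 11041 [[0.592, -0.285, 0.003], [0.7, -0.218, 0.094], [0.75, -0.141, 0.113]]
short_module 0.76 [360. 187.] 1368 [[0.464, 0.137, 0.039], [0.481, 0.179, 0.073], [0.496, 0.221, 0.1]]
short_module 0.3
[... 574 characters left out ...]
.676, -0.498], [0.019, -0.712, -0.702, 0.613], [0.0, 0.0, 0.0, 1.0]]
long_module 0.74 [295. 150.] 1148 [[0.626, 0.104, 0.019], [0.631, 0.15, 0.076], [0.643, 0.245, 0.102]]
short_module 0.78 [216. 166.] 653 [[0.454, 0.133, 0.021], [0.47, 0.153, 0.078], [0.495, 0.219, 0.102]]
stand_long 0.88 [286. 164.] 724 [[0.604, 0.132, 0.001], [0.612, 0.161, 0.034], [0.664, 0.228, 0.043]]
rack 0.96 [395. 310.] 12811 [[0.585, -0.301, 0.007], [0.638, -0.242, 0.098], [0.741, -0.149, 0.114]]
supply_lever_base 0.83 [261. 336.] 2069 [[0.432, -0.223, 0.002], [0.461, -0.202, 0.026], [0.502, -0.163, 0.109]]
supply_lever_tip 0.95 [245. 322.] 429 [[0.428, -0.206, 0.039], [0.444, -0.198, 0.102], [0.467, -0.186, 0.11]]
```

View pics/scene0.png

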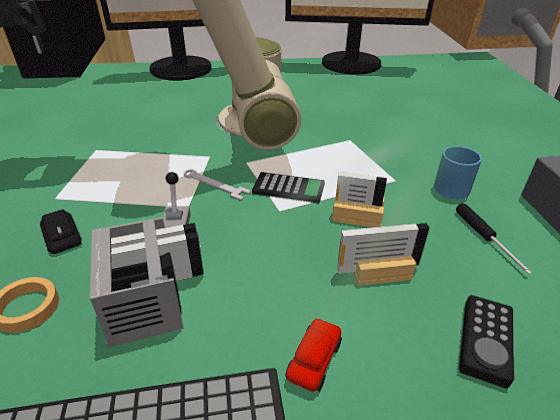

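View pics/side0.png

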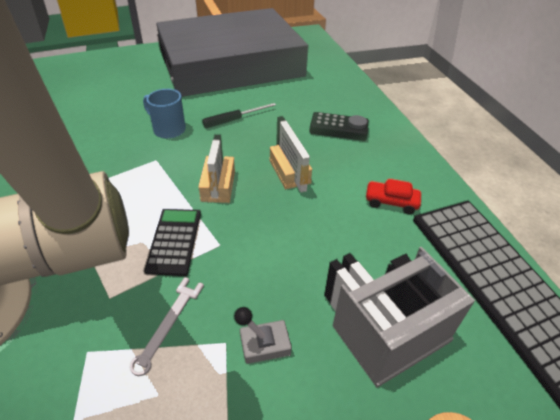

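```bash
python3 - <<'E'
from h import *
def line(P):
    c=np.median(P,0);w,V=np.linalg.eigh(np.cov((P-c).T));d=V[:,-1];return c,np.degrees(np.arctan2(d[1],d[0]))
for n in ['scene','side']:
    f=np.load(n+'0.npz');P,u,v=cloud(n,f['d'],cam(n))
    def box(a,b,c,d,e,g): return P[(P[:,0]>a)&(P[:,0]<b)&(P[:,1]>c)&(P[:,1]<d)&(P[:,2]>e)&(P[:,2]<g)]
    for nm,b in dict(long=(.6,.68,.08,.28,.094,.11),short=(.43,.53,.1,.25,.094,.11)).items():
        Q=box(*b)
        (cx,cy),s,a=cv2.minAreaRect(Q[:,:2].astype(np.float32));print(n,nm,len(Q),(round(cx,4),round(cy,4)),np.round(s,4),a,line(Q[:,:2]),np.median(Q[:,2]))
    Q=box(.55,.8,-.35,-.1,.107,.122);(cx,cy),s,a=cv2.minAreaRect(Q[:,:2].astype(np.float32));print(n,'rack',len(Q),(cx,cy),s,a,np.median(Q[:,2]))
    Q=box(.55,.8,-.35,-.05,.094,.104);h,xe,ye=np.histogram2d(Q[:,0],Q[:,1],[np.arange(.58,.761,.01),np.arange(-.32,-.09,.01)])
    print(h.astype(int))
    Q=box(.38,.56,-.27,-.12,.016,.03);(cx,cy),s,a=cv2.minAreaRect(Q[:,:2].astype(np.float32));print(n,'base',len(Q),(cx,cy),s,a)
    Q=box(.38,.56,-.27,-.12,.085,.13);print('ball',len(Q),Q.min(0),Q.max(0))
E
```

```text
scene long 662 (0.6358, 0.1795) [0.0172 0.1495] 2.304269552230835 (array([0.63826889, 0.17775681]), np.float64(92.45928838616449)) 0.09900336339344476
scene short 290 (0.4761, 0.1809) [0.0941 0.0184] 68.81719970703125 (array([0.47803148, 0.18080829]), np.float64(70.78794626097809)) 0.09886417410608916
scene rack 2891 (0.666108250617981, -0.23092316091060638) (0.15305879712104797, 0.11376167833805084) 11.832837104797363 0.11156881446014494
[[ 0  0  0  0  0  0  0  0  0  0  0 16 26  0  0  0  0  4  0  0  0  0]
 [ 0  0  0  0  0 11 29 26 30 11  0  2  4 10 15 19 25 27  4  0  0  0]
 [ 0  0  0  0 18 21  3  5  9 10  0  7 25 33 36 31 21 17  3  0  0  0]
 [ 0  0  0  0  5 21 25 27 37 31  0  1 23  4  1  6 14 15 12  0  0  0]
 [ 0  0  0  0  6 32 26 18  8  2  1  0 11 23 26 31 33 32 22  0  0  0]
 [ 0  0  0  0  0  4 10 16 25 28  9  0 24 29 24 18  1  0  0  0  0  0]
 [ 0  0  0  0  0 22 44 41 30 25  6  0  0  0  0  0  0  0  0  0  0  0]
 [ 0  0  0  0  0 13  3  0  0  0  0  0  0  0  0  0  0  0  0  0  0  0]
 [ 0  0  0  0  0  0  0  0  0  0  0  0  0  0  1  0  0  0  0  0  0  0]
 [ 0  0  0  0  0  1  0  0  0  0  1  
[... 1975 characters left out ...]
0  0  0  0]
 [ 0  0  0 16  0  0  0  3  0  0  1  7  1  0  0  0  0  0  0  0  0  0]
 [ 0  0  0 13  0  0  0 23 31 31 25 23  0  0  0  0  0  0  0  0  0  0]
 [ 0  0  0 12  3  0  0  9  0  0  0  0  1  0  2  0  0  0  0  0  0  0]
 [ 0  0  0  0 13  0  0  0  0  8 27 28  9  0  0  7  0  0  0  0  0  0]
 [ 0  0  0  0 15  0  0  0 21 36  0  0  0  0  0  0  0  0  0  0  0  0]
 [ 0  0  0  0 13  0  0 10  6  0  0  0  0  0  0  0  0  0  0  0  0  0]
 [ 0  0  0  0  2  0  0  0  0  0  0  0  0  0  0  0  0  0  0  0  0  0]]
side base 1213 (0.47049832344055176, -0.19656509160995483) (0.05107647925615311, 0.07093945145606995) 85.31534576416016
ball 298 [ 0.42721137 -0.20691456  0.09188131] [ 0.45268736 -0.1828733   0.11077552]
```

```bash
python3 -m inch '[[0,0,0,0,-7,0],[0,0,0,0,-7,0],[0,0,0,0,-7,0],[0,0,0,0,-7,0],[0,0,0,0,-7,0],[0,0,0,0,-7,0],[0,0,0,0,-7,0],[0,0,0,0,-7,0]]'
cat > go.py <<'E'
import sys
from h import *
# args x y z yaw : shift in tool axes, with the tool's yaw as now, and turn left
x,y,z,yaw=map(float,sys.argv[1:5]);o=bot.get_obs()
Rm=R.from_euler('xyz',o['ee_rot'],degrees=True)
T=R.from_euler('xyz',[-90,0,yaw],degrees=True)
print('t',round(o['time'],2),'pos',o['ee_pos'].round(4),'rot',np.round(o['ee_rot'],2),'F',np.round(o['force'],1),'w',round(o['grip_width'],4))
print('shift now',(Rm.inv().apply(np.array([x,y,z])-o['ee_pos'])).round(4),'shift after turn',(T.inv().apply(np.array([x,y,z])-o['ee_pos'])).round(4),'turn',(Rm.inv()*T).as_rotvec(degrees=True).round(2))
E
python3 go.py 0.64 -0.06 0.30 11.8; python3 -c "
from h import *
print(np.array(bot.get_calibration('wrist')['hand_eye']).round(3))"
```

```text
time: 1.37
ee_pos: [0.1445, -0.5306, 0.2394]
ee_rot: [-90.0, -0.0, -17.5]
force: [-0.1, -0.8, 0.9]
grip_width: 0.0852
t 1.37 pos [ 0.1445 -0.5306  0.2394] rot [-90.01  -0.   -17.48] F [-0.1 -0.8  0.9] w 0.0852
shift now [ 0.3313 -0.0606  0.5977] shift after turn [ 0.5813 -0.0606  0.3594] turn [ 1.000e-02 -2.928e+01  0.000e+00]
[[ 1.     0.     0.001 -0.   ]
 [-0.001 -0.295  0.956 -0.135]
 [ 0.001 -0.956 -0.295  0.075]
 [ 0.     0.     0.     1.   ]]
```

```bash
python3 -m inch '[[0,-0.02,0,0,-7,0],[0,-0.02,0,0,-7,0],[0,-0.02,0,0,-7,0],[0,0,0,0,-7,0],[0,0,0,0,-1.3,0]]'; python3 go.py 0.64 -0.17 0.30 11.8
```

```text
time: 1.78
ee_pos: [0.1444, -0.5302, 0.3014]
ee_rot: [-89.9, -0.0, 12.8]
force: [-0.3, -0.4, 0.3]
grip_width: 0.0849
t 1.78 pos [ 0.1444 -0.5302  0.3014] rot [-8.988e+01 -2.000e-02  1.283e+01] F [-0.3 -0.4  0.3] w 0.0849
shift now [0.5632 0.0021 0.2411] shift after turn [0.5588 0.0014 0.2513] turn [-0.12  1.03  0.02]
```

```bash
python3 -m inch '[[0.036,0,0.016,0,0,0],[0.036,0,0.016,0,0,0],[0.036,0,0.016,0,0,0],[0.036,0,0.016,0,0,0],[0.036,0,0.016,0,0,0],[0.036,0,0.016,0,0,0],[0.036,0,0.016,0,0,0],[0.036,0,0.016,0,0,0]]'; python3 go.py 0.64 -0.17 0.30 11.8
```

```text
time: 2.45
ee_pos: [0.4012, -0.3386, 0.3014]
ee_rot: [-90.0, 0.0, 12.2]
force: [-0.7, -0.8, -0.2]
grip_width: 0.0856
t 2.45 pos [ 0.4012 -0.3386  0.3014] rot [-9.005e+01  4.000e-02  1.220e+01] F [-0.7 -0.8 -0.2] w 0.0856
shift now [0.269  0.0011 0.1143] shift after turn [0.2682 0.0014 0.1162] turn [ 0.05  0.4  -0.04]
```

```bash
python3 -m inch '[[0.036,0,0.016,0,0,0],[0.036,0,0.016,0,0,0],[0.036,0,0.016,0,0,0],[0.036,0,0.016,0,0,0],[0.036,0,0.016,0,0,0],[0.036,0,0.016,0,0,0],[0.036,0,0.016,0,0,0],[0,0,0,0,0,0]]'; python3 - <<'E'
from h import *
o=bot.get_obs();C=cam('wrist',o);im,d=bot.get_image('wrist');save('w1.png',im);np.savez('w1.npz',im=im,d=d,M=C[2])
print(o['ee_pos'],o['ee_rot'],bot.get_obs()['time'])
P,u,v=cloud('wrist',d,C)
def box(a,b,c,d,e,g): return P[(P[:,0]>a)&(P[:,0]<b)&(P[:,1]>c)&(P[:,1]<d)&(P[:,2]>e)&(P[:,2]<g)]
Q=box(.55,.8,-.35,-.1,.107,.122);(cx,cy),s,a=cv2.minAreaRect(Q[:,:2].astype(np.float32));print('rack',len(Q),(cx,cy),s,a,np.median(Q[:,2]))
for r in bot.outline_of('supply_lever_tip','wrist')[:2]:
    B,_,_=cloud('wrist',d,C,r['pixels']);print(r['p'],r['centre'],B[B[:,2]>.08].mean(0) if (B[:,2]>.08).any() else len(B))
E
```

```text
time: 3.12
ee_pos: [0.6373, -0.1596, 0.3006]
ee_rot: [-90.0, -0.0, 12.6]
force: [0.1, -0.5, -0.2]
grip_width: 0.0855
[ 0.63731853 -0.15955521  0.30055025] [-9.00434563e+01 -2.82086261e-02  1.25561627e+01] 3.1667
rack 6896 (0.6661573052406311, -0.23261359333992004) (0.15117204189300537, 0.11407202482223511) 11.7604398727417 0.11243077625090747
0.82 [94.5, 163.4] [ 0.44422524 -0.19129185  0.10244095]
```

View pics/w1.png

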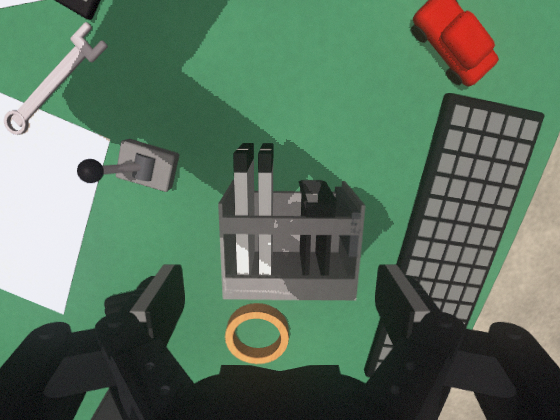

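```bash
python3 -m inch '[[0.008,0,0.04,0,0,0],[0.008,0,0.04,0,0,0],[0.008,0,0.04,0,0,0],[0.008,0,0.04,0,0,0],[0.008,0,0.04,0,3,0],[0.008,0,0.04,0,3,0],[0.008,0,0.04,0,3,0],[0.006,0,0.04,0,1,0]]'; python3 go.py 0.633 0.20 0.23 2.6
```

```text
time: 3.88
ee_pos: [0.6372, 0.1552, 0.3017]
ee_rot: [-90.4, 0.0, 0.4]
force: [0.3, -1.2, -0.4]
grip_width: 0.0849
t 3.88 pos [0.6372 0.1552 0.3017] rot [-90.35   0.     0.39] F [ 0.3 -1.2 -0.4] w 0.0849
shift now [-0.0039  0.0715  0.0453] shift after turn [-0.0022  0.0717  0.045 ] turn [ 0.35 -2.21 -0.01]
```

```bash
python3 -m inch '[[-0.001,0.035,0.022,0.2,-1.1,0],[-0.001,0.035,0.022,0.1,-1.1,0],[0,0,0,0,0,0],[0,0,0,0,0,0]]'; python3 - <<'E'
from h import *
o=bot.get_obs();C=cam('wrist',o);im,d=bot.get_image('wrist');save('w2.png',im)
print(o['ee_pos'],o['ee_rot'],bot.get_obs()['time'])
for r in bot.outline_of('long_module','wrist')[:2]:
    Q,_,_=cloud('wrist',d,C,r['pixels']);print(r['p'],r['centre'],len(Q))
P,u,v=cloud('wrist',d,C)
Q=P[(P[:,0]>.6)&(P[:,0]<.68)&(P[:,1]>.07)&(P[:,1]<.29)&(P[:,2]>.09)&(P[:,2]<.11)]
print(len(Q),cv2.minAreaRect(Q[:,:2].astype(np.float32)),Q.min(0),Q.max(0),np.median(Q[:,2]))
for a in np.arange(.1,.26,.02):
    S=Q[abs(Q[:,1]-a)<.01,0];print(round(a,2),S.min().round(4),S.max().round(4)) if len(S) else 0
E
```

```text
time: 4.22
ee_pos: [0.6335, 0.2033, 0.2326]
ee_rot: [-90.0, -0.4, 2.7]
force: [0.8, -0.1, -0.1]
grip_width: 0.0855
[0.63345289 0.2033     0.23255983] [-90.00697532  -0.36710679   2.74947147] 4.2667
0.76 [279.1, 210.3] 2766
2696 ((0.6346640586853027, 0.17921453714370728), (0.014025496318936348, 0.15016581118106842), 2.544754981994629) [0.62444    0.10430273 0.09000207] [0.64457732 0.25443248 0.102954  ] 0.10049709780111005
0.1 0.6313 0.6446
0.12 0.6306 0.6443
0.14 0.6297 0.6431
0.16 0.6289 0.6429
0.18 0.6272 0.6419
0.2 0.6264 0.6407
0.22 0.6256 0.6396
0.24 0.6248 0.6393
```

View pics/w2.png

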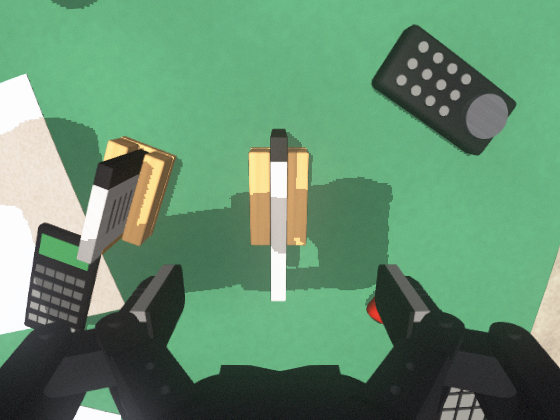

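```bash
python3 -m inch '[[0,0.005,0.02,0,0.2,0.3],[0,0.035,0.01,0,0,0],[0,0.035,0,0,0,0],[0,0.035,0,0,0,0],[0,0.02,0,0,0,0],[0,0.01,0,0,0,0]]' 0.05; python3 go.py 0.6323 0.2342 0.078 2.54
```

```text
time: 4.82
ee_pos: [0.6421, 0.2236, 0.1037]
ee_rot: [-89.9, -1.7, 1.6]
force: [0.2, 0.5, -0.1]
grip_width: 0.0501
t 4.82 pos [0.6421 0.2236 0.1037] rot [-89.88  -1.65   1.65] F [ 0.2  0.5 -0.1] w 0.0501
shift now [-0.0102  0.0255  0.0108] shift after turn [-0.0093  0.0257  0.011 ] turn [-0.1  -0.89  1.66]
```

```bash
python3 -m inch '[[-0.009,0,0.01,0,-0.9,1.6],[0,0,0,0,0,0]]'; python3 go.py 0.6323 0.2342 0.078 2.54
```

```text
time: 4.98
ee_pos: [0.6337, 0.2302, 0.1034]
ee_rot: [-89.9, 0.0, 2.3]
force: [0.1, -0.4, -0.4]
grip_width: 0.0499
t 4.98 pos [0.6337 0.2302 0.1034] rot [-8.993e+01  3.000e-02  2.320e+00] F [ 0.1 -0.4 -0.4] w 0.0499
shift now [-0.0012  0.0254  0.004 ] shift after turn [-0.0012  0.0254  0.0041] turn [-0.07 -0.22 -0.03]
```

```bash
python3 -m inch '[[-0.001,0.012,0.004,0,-0.2,0],[0,0.012,0,0,0,0],[0,0,0,0,0,0]]'; python3 go.py 0.6323 0.2342 0.078 2.54
```

```text
time: 5.23
ee_pos: [0.636, 0.2319, 0.0825]
ee_rot: [-89.9, -0.6, 2.3]
force: [-0.5, -0.3, -0.1]
grip_width: 0.0497
t 5.23 pos [0.636  0.2319 0.0825] rot [-89.89  -0.58   2.3 ] F [-0.5 -0.3 -0.1] w 0.0497
shift now [-0.0037  0.0044  0.0024] shift after turn [-0.0036  0.0045  0.0025] turn [-0.11 -0.24  0.58]
```

```bash
python3 -m inch '[[-0.0037,0.0045,0.0025,-0.1,-0.2,0.6],[0,0,0,0,0,0]]'; python3 go.py 0.6323 0.2342 0.078 2.54
```

```text
time: 5.4
ee_pos: [0.6331, 0.2336, 0.0789]
ee_rot: [-90.0, -0.1, 2.4]
force: [0.3, -0.2, 0.3]
grip_width: 0.0497
t 5.4 pos [0.6331 0.2336 0.0789] rot [-89.99  -0.1    2.44] F [ 0.3 -0.2  0.3] w 0.0497
shift now [-0.0007  0.0009  0.0006] shift after turn [-0.0007  0.0009  0.0006] turn [-0.01 -0.1   0.1 ]
```

```bash
python3 -m inch '[[-0.0007,0.0005,0,0,0,0],[0,0,0,0,0,0],[0,0,0,0,0,0],[0,0,0,0,0,0],[0,0,0,0,0,0],[0,0,0,0,0,0]]' 0.0; python3 go.py 0.6323 0.2342 0.14 2.54
```

```text
time: 5.9
ee_pos: [0.633, 0.2337, 0.0801]
ee_rot: [-90.0, -0.3, 2.4]
force: [0.7, -0.2, -1.6]
grip_width: 0.0132
t 5.9 pos [0.633  0.2337 0.0801] rot [-89.96  -0.28   2.43] F [ 0.7 -0.2 -1.6] w 0.0132
shift now [-0.0004 -0.0599  0.0006] shift after turn [-0.0007 -0.0599  0.0006] turn [-0.04 -0.11  0.28]
```

```bash
python3 -m inch '[[0,-0.01,0,0,0,0.2],[0,-0.01,0,0,0,0]]'; python3 go.py 0.6323 0.2342 0.145 2.54
```

```text
time: 6.07
ee_pos: [0.6317, 0.2334, 0.0979]
ee_rot: [-90.0, 0.2, 2.4]
force: [0.5, -0.4, -2.5]
grip_width: 0.0131
t 6.07 pos [0.6317 0.2334 0.0979] rot [-89.99   0.24   2.42] F [ 0.5 -0.4 -2.5] w 0.0131
shift now [ 0.0004 -0.0471  0.0008] shift after turn [ 0.0006 -0.0471  0.0007] turn [-0.01 -0.12 -0.24]
```

```bash
python3 -m inch '[[0.0007,-0.012,0.0005,0,-0.1,-0.4],[0,-0.012,0,0,0,0],[0,-0.012,0,0,0,0],[0,-0.012,0,0,0,0]]'; python3 go.py 0.656 -0.020 0.145 11.8
```

```text
time: 6.4
ee_pos: [0.6318, 0.234, 0.1487]
ee_rot: [-90.0, -0.1, 2.5]
force: [0.4, 0.4, -2.4]
grip_width: 0.0132
t 6.4 pos [0.6318 0.234  0.1487] rot [-90.    -0.11   2.54] F [ 0.4  0.4 -2.4] w 0.0132
shift now [ 0.0129  0.0037 -0.2548] shift after turn [-0.0283  0.0037 -0.2535] turn [ 0.01 -9.26  0.11]
```

```bash
python3 -m inch '[[0.004,0,-0.034,0,0,0],[0.004,0,-0.034,0,0,0],[0.004,0,-0.034,0,0,0],[0.003,0,-0.034,0,-2,0],[0,0,-0.034,0,-2.5,0],[-0.003,0,-0.034,0,-2.5,0],[-0.004,0,-0.034,0,-2.2,0],[0,0,0,0,0,0]]'; python3 go.py 0.6547 -0.0307 0.082 11.77
```

```text
time: 7.07
ee_pos: [0.6615, -0.0103, 0.1588]
ee_rot: [-90.2, -1.0, 12.6]
force: [1.3, 0.7, -2.3]
grip_width: 0.0131
t 7.07 pos [ 0.6615 -0.0103  0.1588] rot [-90.21  -0.97  12.62] F [ 1.3  0.7 -2.3] w 0.0131
shift now [-0.0124  0.0766 -0.0182] shift after turn [-0.0108  0.0768 -0.0186] turn [0.2  0.85 0.97]
```

```bash
python3 -m inch '[[-0.011,0.02,-0.009,0.2,0.8,1],[0,0.02,-0.009,0,0,0],[0,0.018,0,0,0,0],[0,0.01,0,0,0,0],[0,0,0,0,0,0]]'; python3 go.py 0.6547 -0.0307 0.082 11.77
```

```text
time: 7.48
ee_pos: [0.6561, -0.0344, 0.0931]
ee_rot: [-90.2, -0.4, 11.5]
force: [-0.5, -1.1, -2.2]
grip_width: 0.0133
t 7.48 pos [ 0.6561 -0.0344  0.0931] rot [-90.18  -0.36  11.47] F [-0.5 -1.1 -2.2] w 0.0133
shift now [-0.0007  0.011   0.0039] shift after turn [-0.0006  0.0111  0.0039] turn [ 0.18 -0.3   0.36]
```

Correct, then look at module versus bay from the wrist and side cameras.

```bash
python3 -m inch '[[-0.0007,0.01,0.003,0.2,-0.3,0.4],[0,0,0,0,0,0],[0,0,0,0,0,0]]'; cat > chk.py <<'E'
from h import *
import sys
o=bot.get_obs();a=np.radians(11.77);c=np.array([.6662,-.2326]);Rr=np.array([[np.cos(a),np.sin(a)],[-np.sin(a),np.cos(a)]])
print('t',round(o['time'],2),'tcp in rack mm',(Rr@(o['ee_pos'][:2]-c)*1e3).round(1),'z',round(o['ee_pos'][2]*1e3,1),'rot',np.round(o['ee_rot'],2),'F',np.round(o['force'],1),'w',round(o['grip_width'],4))
T=R.from_euler('xyz',[-90,0,11.77],degrees=True);Rm=R.from_euler('xyz',o['ee_rot'],degrees=True);print('turn',(Rm.inv()*T).as_rotvec(degrees=True).round(2))
for n in sys.argv[1:]:
    C=cam(n,bot.get_obs() if n=='wrist' else None);im,d=bot.get_image(n);save('%s_%d.png'%(n,o['time']*100),im)
    P,u,v=cloud(n,d,C);Q=np.c_[(P[:,:2]-c)@Rr.T,P[:,2]]*1e3
    ok=(abs(Q[:,0]-30)<20)&(Q[:,2]>90)&(Q[:,2]<108)&(Q[:,1]>40)&(Q[:,1]<215)
    S=Q[ok];print(n,'module top: n',len(S))
    if len(S):
        print(' z med',np.median(S[:,2]).round(1))
        for y in range(50,215,10):
            s=S[abs(S[:,1]-y)<5]
            if len(s)>3:print('  y',y,'x %.1f..%.1f'%tuple(np.percentile(s[:,0],[3,97])),'z %.1f'%np.median(s[:,2]),len(s))
        print(' y range',S[:,1].min().round(1),S[:,1].max().round(1))
    N=Q[(Q[:,0]<-15)&(Q[:,0]>-65)&(Q[:,2]>96)&(Q[:,2]<104)&(Q[:,1]>60)];
    if len(N):print(' neighbours end y',N[:,1].max().round(1),'x',np.percentile(N[:,0],[2,98]).round(1),'z',np.median(N[:,2]).round(1))
E
python3 chk.py wrist side
```

```text
time: 7.73
ee_pos: [0.6556, -0.0303, 0.0844]
ee_rot: [-90.0, -0.1, 11.9]
force: [-0.4, -0.1, -2.8]
grip_width: 0.0127
t 7.73 tcp in rack mm [ 30.9 200.2] z 84.4 rot [-9.002e+01 -7.000e-02  1.187e+01] F [-0.4 -0.1 -2.8] w 0.0127
turn [0.02 0.1  0.07]
wrist module top: n 4588
 z med 104.7
  y 170 x 24.4..37.4 z 104.8 537
  y 180 x 24.5..37.8 z 104.7 652
  y 190 x 24.7..37.4 z 104.8 673
  y 200 x 24.5..37.5 z 104.8 739
  y 210 x 12.0..48.9 z 104.1 1984
 y range 164.6 215.0
side module top: n 1023
 z med 103.9
  y 50 x 12.2..16.0 z 101.4 44
  y 60 x 11.9..14.6 z 101.1 7
  y 70 x 24.1..37.3 z 100.4 64
  y 80 x 23.7..38.0 z 103.6 71
  y 90 x 24.5..37.0 z 104.0 70
  y 100 x 24.6..38.1 z 104.0 75
  y 110 x 24.6..39.4 z 104.2 73
  y 120 x 24.2..38.9 z 104.5 69
  y 130 x 24.3..37.6 z 104.5 66
  y 140 x 24.4..37.1 z 104.2 64
  y 150 x 24.2..38.3 z 104.3 71
  y 160 x 24.3..37.8 z 104.7 64
  y 170 x 24.1..38.2 z 104.5 65
  y 180 x 23.8..37.5 z 104.5 55
  y 190 x 12.5..45.2 z 103.5 114
  y 200 x 10.9..39.5 z 102.6 44
  y 210 x 11.4..12.7 z 93.8 4
 y range 43.8 208.1
 neighbours end y 1093.6 x [-59.6 -16.1] z 100.7
```

```bash
python3 -m inch '[[-0.001,0.0024,0,0,0.1,0],[0,0,-0.006,0,0,0],[0,0,-0.006,0,0,0],[0,0,0,0,0,0]]'; python3 chk.py
```

```text
time: 8.17
ee_pos: [0.6577, -0.043, 0.0835]
ee_rot: [-90.1, -0.2, 11.8]
force: [0.3, 0.5, -3.3]
grip_width: 0.0131
t 8.17 tcp in rack mm [ 30.4 187.3] z 83.5 rot [-90.1   -0.21  11.81] F [ 0.3  0.5 -3.3] w 0.0131
turn [0.1  0.04 0.21]
```

```bash
python3 -m inch '[[-0.0004,0.0015,0,0.1,0,0.2],[0,0,-0.006,0,0,0],[0,0,-0.006,0,0,0],[0,0,0,0,0,0]]'; python3 chk.py
```

```text
time: 8.5
ee_pos: [0.6602, -0.0569, 0.0821]
ee_rot: [-90.0, -0.0, 11.8]
force: [-0.2, -0.2, -2.0]
grip_width: 0.0129
t 8.5 tcp in rack mm [ 30.  173.3] z 82.1 rot [-9.001e+01 -1.000e-02  1.176e+01] F [-0.2 -0.2 -2. ] w 0.0129
turn [ 0.01 -0.01  0.01]
```

```bash
python3 -m inch '[[0,0,-0.007,0,0,0],[0,0,-0.007,0,0,0],[0,0,-0.007,0,0,0],[0,0,0,0,0,0]]'; python3 chk.py
```

```text
time: 8.83
ee_pos: [0.665, -0.0801, 0.0821]
ee_rot: [-90.0, -0.0, 11.7]
force: [-0.5, 0.0, -3.2]
grip_width: 0.0131
t 8.83 tcp in rack mm [ 29.9 149.5] z 82.1 rot [-9.002e+01 -1.000e-02  1.174e+01] F [-0.5  0.  -3.2] w 0.0131
turn [ 0.02 -0.03  0.01]
```

Inside without force; on.

```bash
python3 -m inch '[[0,0,-0.009,0,0,0],[0,0,-0.009,0,0,0],[0,0,-0.009,0,0,0],[0,0,0,0,0,0]]'; python3 chk.py
```

```text
time: 9.17
ee_pos: [0.6711, -0.1098, 0.082]
ee_rot: [-90.0, -0.0, 11.7]
force: [-0.8, 0.8, -2.6]
grip_width: 0.0131
t 9.17 tcp in rack mm [ 29.8 119.2] z 82.0 rot [-9.003e+01 -1.000e-02  1.173e+01] F [-0.8  0.8 -2.6] w 0.0131
turn [ 0.03 -0.04  0.01]
```

```bash
python3 -m inch '[[0.0002,0,-0.009,0,0,0],[0,0,-0.009,0,0,0],[0,0,-0.006,0,0,0],[0,0,0,0,0,0]]'; python3 chk.py
```

```text
time: 9.5
ee_pos: [0.6767, -0.1363, 0.0819]
ee_rot: [-90.0, -0.0, 11.7]
force: [0.6, -0.1, -2.5]
grip_width: 0.013
t 9.5 tcp in rack mm [29.9 92.2] z 81.9 rot [-9.002e+01 -1.000e-02  1.170e+01] F [ 0.6 -0.1 -2.5] w 0.013
turn [ 0.02 -0.07  0.01]
```

```bash
python3 -m inch '[[0,0,-0.003,0,0,0],[0,0,-0.003,0,0,0],[0,0,0,0,0,0]]'; python3 chk.py; python3 -m inch '[[0,0,-0.002,0,0,0],[0,0,-0.002,0,0,0]]'; python3 chk.py
```

```text
time: 9.75
ee_pos: [0.6779, -0.1429, 0.0817]
ee_rot: [-90.0, 0.0, 11.7]
force: [-0.1, -0.9, -3.0]
grip_width: 0.013
t 9.75 tcp in rack mm [29.8 85.5] z 81.7 rot [-9.000e+01  1.000e-02  1.169e+01] F [-0.1 -0.9 -3. ] w 0.013
turn [ 0.   -0.08 -0.01]
time: 9.92
ee_pos: [0.6781, -0.1435, 0.0816]
ee_rot: [-89.6, 0.1, 11.8]
force: [-3.2, 10.8, 1.0]
grip_width: 0.0127
t 9.92 tcp in rack mm [29.8 84.8] z 81.6 rot [-89.65   0.09  11.78] F [-3.2 10.8  1. ] w 0.0127
turn [-0.35  0.01 -0.09]
```

```bash
python3 -m inch '[[0,0.001,0,-0.3,0,0],[0,0.001,0,0,0,0],[0,0.0005,-0.001,0,0,0]]'; python3 chk.py wrist scene
```

```text
time: 10.17
ee_pos: [0.6784, -0.1427, 0.0801]
ee_rot: [-89.9, 0.0, 11.9]
force: [-1.0, 2.7, 2.0]
grip_width: 0.0131
t 10.17 tcp in rack mm [30.3 85.5] z 80.1 rot [-8.992e+01  5.000e-02  1.189e+01] F [-1.   2.7  2. ] w 0.0131
turn [-0.08  0.12 -0.05]
wrist module top: n 5536
 z med 100.4
  y 50 x 24.1..41.1 z 100.4 255
  y 60 x 23.8..37.0 z 100.5 629
  y 70 x 24.0..36.9 z 100.6 653
  y 80 x 23.9..37.0 z 100.6 729
  y 90 x 11.0..49.2 z 100.3 1257
  y 100 x 18.0..42.7 z 100.5 1542
  y 110 x 24.0..36.7 z 96.9 467
 y range 43.3 106.8
 neighbours end y 106.1 x [-59.5 -21.6] z 100.3
scene module top: n 267
 z med 98.7
  y 50 x 40.4..47.5 z 100.1 53
  y 60 x 16.3..48.6 z 99.0 79
  y 70 x 25.9..39.3 z 98.9 63
  y 80 x 44.8..49.4 z 93.3 6
  y 90 x 43.4..49.8 z 93.2 6
  y 100 x 26.8..45.2 z 97.6 20
  y 110 x 26.9..38.6 z 97.9 14
 y range 41.9 107.2
 neighbours end y 870.2 x [-57. -17.] z 99.7
```

```bash
python3 -m inch '[[0,0,-0.0015,0,0,0],[0,0,-0.002,0,0,0]]'; python3 chk.py; python3 -m inch '[[0,0,0,0,0,0],[0,0,0,0,0,0],[0,0,0,0,0,0],[0,0,0,0,0,0]]' 0.032; python3 chk.py wrist; cp $(ls -t pics/*.png|head -1) pics/home.png
```

```text
time: 10.43
ee_pos: [0.6786, -0.1433, 0.0802]
ee_rot: [-89.6, 0.1, 11.9]
force: [-4.2, 14.4, 3.1]
grip_width: 0.013
t 10.43 tcp in rack mm [30.4 84.9] z 80.2 rot [-8.958e+01  7.000e-02  1.194e+01] F [-4.2 14.4  3.1] w 0.013
turn [-0.42  0.17 -0.08]
time: 10.77
ee_pos: [0.6793, -0.1444, 0.0805]
ee_rot: [-89.7, -0.0, 11.9]
force: [-0.1, -0.8, 0.2]
grip_width: 0.032
t 10.77 tcp in rack mm [30.8 83.6] z 80.5 rot [-8.972e+01 -3.000e-02  1.193e+01] F [-0.1 -0.8  0.2] w 0.032
turn [-0.28  0.16  0.03]
wrist module top: n 6572
 z med 98.4
  y 50 x 16.3..42.6 z 99.6 672
  y 60 x 12.3..46.5 z 99.5 1191
  y 70 x 14.9..47.1 z 99.1 747
  y 80 x 14.8..47.2 z 98.5 1001
  y 90 x 10.9..49.2 z 98.0 1459
  y 100 x 23.3..36.6 z 97.5 843
  y 110 x 23.6..36.5 z 96.8 626
 y range 40.8 110.5
 neighbours end y 106.0 x [-59.7 -21.6] z 100.3
```

View pics/home.png

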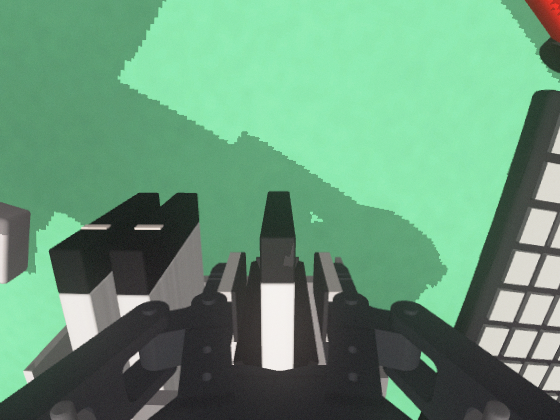

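```bash
python3 -m inch '[[-0.0005,-0.01,0,0,0,0],[0,-0.015,0,0,0,0],[0,-0.025,0.005,0,0,0],[0,-0.035,0.01,0,0,0],[0,-0.035,0.01,0,0,0],[0,0,0,0,0,0]]'; python3 chk.py wrist; cp $(ls -t pics/wrist*.png|head -1) pics/home2.png
```

```text
time: 11.32
ee_pos: [0.673, -0.1219, 0.2072]
ee_rot: [-89.7, 0.1, 11.8]
force: [-0.2, 0.3, 0.3]
grip_width: 0.032
t 11.32 tcp in rack mm [ 29.2 106.9] z 207.2 rot [-89.7    0.09  11.76] F [-0.2  0.3  0.3] w 0.032
turn [-0.3  -0.01 -0.09]
wrist module top: n 1486
 z med 98.5
  y 50 x 12.9..45.8 z 99.9 126
  y 60 x 12.5..46.5 z 99.5 310
  y 70 x 23.3..36.9 z 99.1 206
  y 80 x 23.4..36.9 z 98.5 218
  y 90 x 23.4..36.8 z 98.0 218
  y 100 x 23.5..36.7 z 97.5 228
  y 110 x 23.5..36.6 z 96.7 144
 y range 40.1 110.1
 neighbours end y 105.6 x [-59.6 -21.7] z 100.3
```

View pics/home2.png

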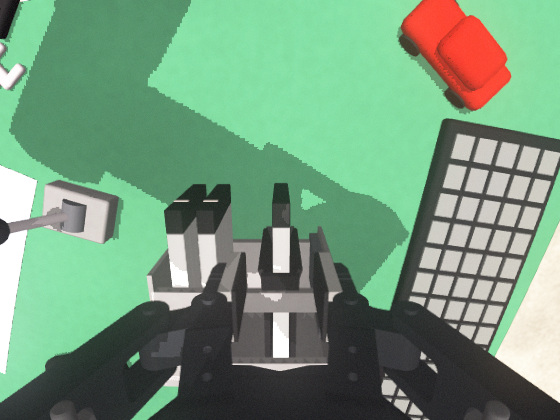

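```bash
python3 -m inch '[[0,0,0.03,0.3,0,0],[0.001,0.04,0,0,0,0],[0,0.04,0,0,0,0],[0,0.03,0,0,0,0],[0,0,0,0,0,0],[0,0,0,0,0,0]]' 0.0; python3 chk.py
```

```text
time: 11.87
ee_pos: [0.6667, -0.0924, 0.0931]
ee_rot: [-89.5, 0.0, 11.7]
force: [0.1, 0.0, -0.0]
grip_width: -0.0
t 11.87 tcp in rack mm [ 29.1 137.1] z 93.1 rot [-8.951e+01  1.000e-02  1.165e+01] F [ 0.1  0.  -0. ] w -0.0
turn [-0.49 -0.12 -0.01]
```

```bash
python3 -m inch '[[0.001,0,-0.006,-0.5,-0.1,0],[0,0,-0.006,0,0,0],[0,0,0,0,0,0]]'; python3 chk.py;  python3 -m inch '[[0,0,-0.003,0,0,0],[0,0,-0.003,0,0,0],[0,0,0,0,0,0]]'; python3 chk.py
```

```text
time: 12.12
ee_pos: [0.6717, -0.1062, 0.0968]
ee_rot: [-90.2, -0.2, 11.7]
force: [-0.5, 0.0, 1.9]
grip_width: 0.0002
t 12.12 tcp in rack mm [ 31.2 122.7] z 96.8 rot [-90.21  -0.18  11.74] F [-0.5  0.   1.9] w 0.0002
turn [ 0.21 -0.03  0.18]
time: 12.37
ee_pos: [0.6738, -0.1121, 0.1001]
ee_rot: [-90.1, -0.4, 11.7]
force: [-0.5, 3.8, -2.6]
grip_width: 0.0004
t 12.37 tcp in rack mm [ 32.  116.4] z 100.1 rot [-90.13  -0.41  11.71] F [-0.5  3.8 -2.6] w 0.0004
turn [ 0.13 -0.06  0.41]
```

```bash
python3 -m inch '[[0,0.0,-0.001,0.1,0,0.4],[0,0,0,0,0,0]]'; python3 chk.py;  python3 -m inch '[[0,0,0.006,0,0,0],[0,0,0.01,0,0,0],[0,0,0.01,0,0,0],[0,-0.03,0.0,0,0,0],[0,-0.03,0.0,0,0,0],[0,-0.03,0.0,0,0,0],[0,0,0,0,0,0]]'; python3 chk.py wrist side
```

```text
time: 12.53
ee_pos: [0.6736, -0.112, 0.1006]
ee_rot: [-89.9, 0.0, 11.7]
force: [0.6, 0.5, -1.1]
grip_width: 0.0
t 12.53 tcp in rack mm [ 31.9 116.6] z 100.6 rot [-8.987e+01  4.000e-02  1.173e+01] F [ 0.6  0.5 -1.1] w 0.0
turn [-0.13 -0.04 -0.04]
time: 13.12
ee_pos: [0.6672, -0.0818, 0.1943]
ee_rot: [-90.0, 0.1, 11.8]
force: [0.4, -0.5, 0.7]
grip_width: 0.0002
t 13.12 tcp in rack mm [ 31.8 147.4] z 194.3 rot [-89.99   0.1   11.8 ] F [ 0.4 -0.5  0.7] w 0.0002
turn [-0.01  0.03 -0.1 ]
wrist module top: n 0
 neighbours end y 106.2 x [-59.7 -21.9] z 100.3
side module top: n 325
 z med 98.3
  y 50 x 11.7..16.5 z 102.0 41
  y 60 x 11.7..35.4 z 99.7 26
  y 70 x 22.7..36.3 z 98.7 65
  y 80 x 22.7..36.4 z 98.5 56
  y 90 x 24.0..36.7 z 98.1 58
  y 100 x 23.7..38.0 z 97.6 54
  y 110 x 24.1..37.9 z 97.2 24
 y range 45.0 109.2
 neighbours end y 1095.5 x [-59.7 -16.1] z 100.7
```

```bash
python3 -m inch '[[0,0,0.035,0,0,0],[0,0,0.035,0,0,0],[0,0,0,0,0,0],[0,0,0,0,0,0],[0,0,0,0,0,0]]' 0.0854; cat >> chk.py <<'E'
    F=Q[(abs(Q[:,0]-30)<4)&(Q[:,1]>85)&(Q[:,1]<118)]
    for z in range(5,106,10):
        s=F[abs(F[:,2]-z)<5]
        if len(s)>3: print('  face z',z,'ymax %.1f'%np.percentile(s[:,1],97),'zmin %.1f'%s[:,2].min(),len(s))
    F=Q[(abs(Q[:,0]+28)<4)&(Q[:,1]>85)&(Q[:,1]<118)]
    for z in range(5,106,10):
        s=F[abs(F[:,2]-z)<5]
        if len(s)>3: print('  nb face z',z,'ymax %.1f'%np.percentile(s[:,1],97),'zmin %.1f'%s[:,2].min(),len(s))
E
python3 chk.py wrist; cp $(ls -t pics/wrist*.png|head -1) pics/home3.png
```

```text
time: 13.63
ee_pos: [0.6486, -0.0094, 0.1835]
ee_rot: [-89.6, 0.9, 11.8]
force: [0.5, 0.3, -0.4]
grip_width: 0.0605
t 13.63 tcp in rack mm [ 28.3 222.1] z 183.5 rot [-89.64   0.94  11.76] F [ 0.5  0.3 -0.4] w 0.0605
turn [-0.36 -0.02 -0.94]
wrist module top: n 495
 z med 97.4
  y 90 x 23.4..36.7 z 97.9 122
  y 100 x 23.5..37.4 z 97.5 181
  y 110 x 23.5..37.3 z 96.3 192
 y range 86.6 111.0
 neighbours end y 106.8 x [-34.2 -21.6] z 100.3
  face z 5 ymax 117.3 zmin 0.0 93
  face z 15 ymax 106.8 zmin 10.1 40
  face z 25 ymax 107.5 zmin 20.7 40
  face z 35 ymax 107.6 zmin 30.2 45
  face z 45 ymax 108.1 zmin 40.1 45
  face z 55 ymax 108.3 zmin 50.1 56
  face z 65 ymax 108.9 zmin 60.1 57
  face z 75 ymax 109.4 zmin 70.1 57
  face z 85 ymax 110.7 zmin 80.1 66
  face z 95 ymax 110.2 zmin 90.0 256
  nb face z 5 ymax 117.8 zmin 0.0 73
  nb face z 15 ymax 106.3 zmin 10.8 37
  nb face z 25 ymax 106.1 zmin 20.2 43
  nb face z 35 ymax 105.9 zmin 30.6 43
  nb face z 45 ymax 105.7 zmin 40.1 52
  nb face z 55 ymax 105.6 zmin 50.1 55
  nb face z 65 ymax 106.3 zmin 60.1 58
  nb face z 75 ymax 106.8 zmin 70.2 66
  nb face z 85 ymax 105.9 zmin 80.0 75
  nb face z 95 ymax 106.4 zmin 90.0 113
  nb face z 105 ymax 105.2 zmin 100.0 143
```

View pics/home3.png

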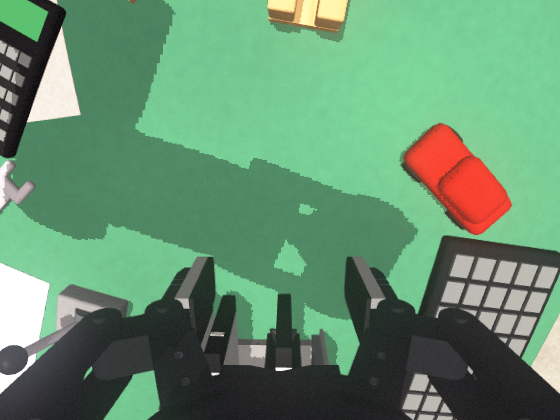

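```bash
python3 -m inch '[[0,-0.02,0,-0.4,5,-0.9],[0,-0.02,0,0,5.5,0],[0,0,0,0,5,0],[0,0,0,0,0,0]]'; python3 go.py 0.40 -0.19 0.22 -4
```

```text
time: 14.02
ee_pos: [0.6491, -0.0134, 0.2217]
ee_rot: [-90.1, 0.3, -4.7]
force: [-0.2, -0.1, -0.6]
grip_width: 0.085
t 14.02 pos [ 0.6491 -0.0134  0.2217] rot [-90.11   0.3   -4.66] F [-0.2 -0.1 -0.6] w 0.085
shift now [-0.2339  0.0033 -0.1963] shift after turn [-0.2361  0.0017 -0.1936] turn [ 0.11 -0.66 -0.3 ]
```

```bash
python3 -m inch '[[-0.031,0,-0.026,0.1,-0.6,-0.3],[-0.031,0,-0.026,0,0,0],[-0.031,0,-0.026,0,0,0],[-0.031,0,-0.026,0,0,0],[-0.031,0,-0.026,0,0,0],[-0.031,0,-0.026,0,0,0],[-0.031,0,-0.026,0,0,0],[0,0,0,0,0,0]]'; python3 - <<'E'
from h import *
o=bot.get_obs();C=cam('wrist',o);im,d=bot.get_image('wrist');save('w3.png',im)
print(o['time'],o['ee_pos'],o['ee_rot'])
P,u,v=cloud('wrist',d,C)
s=(P[:,0]>.38)&(P[:,0]<.56)&(P[:,1]>-.27)&(P[:,1]<-.12)
Q=P[s&(P[:,2]>.018)&(P[:,2]<.03)];print('base',cv2.minAreaRect(Q[:,:2].astype(np.float32)))
for r in bot.outline_of('supply_lever_tip','wrist')[:1]:
    B,_,_=cloud('wrist',d,C,r['pixels']);B=B[B[:,2]>.08]
    A=np.c_[2*B,np.ones(len(B))];x=np.linalg.lstsq(A,(B**2).sum(1),rcond=None)[0];print('ball',r['p'],len(B),x[:3],'r',np.sqrt(x[3]+x[:3]@x[:3]),B.min(0),B.max(0))
E
```

```text
time: 14.68
ee_pos: [0.4134, -0.1881, 0.2152]
ee_rot: [-89.9, 0.3, -2.8]
force: [1.0, 0.2, 0.7]
grip_width: 0.0858
14.6833 [ 0.41340032 -0.18812466  0.21517853] [-89.93979572   0.31194418  -2.83411937]
base ((0.4703153669834137, -0.19565552473068237), (0.050328824669122696, 0.07038179039955139), 85.40038299560547)
ball 0.71 815 [ 0.43989344 -0.1933839   0.09710399] r 0.012600509063621911 [ 0.42742384 -0.20426797  0.09288431] [ 0.4520194  -0.18051076  0.11121995]
```

```bash
python3 -m inch '[[-0.02,0,0,0,1.8,-0.3],[-0.016,0,0,0,0,0],[0,0,0,0,0,0],[0,0,0,0,0,0],[0,0,0,0,0,0]]' 0.0; python3 go.py 0.375 -0.188 0.084 -4.6
```

```text
time: 15.2
ee_pos: [0.3835, -0.1833, 0.2144]
ee_rot: [-89.8, -0.1, -4.1]
force: [0.8, -0.4, 0.2]
grip_width: 0.0253
t 15.2 pos [ 0.3835 -0.1833  0.2144] rot [-89.85  -0.15  -4.14] F [ 0.8 -0.4  0.2] w 0.0253
shift now [-0.0085  0.1304 -0.0057] shift after turn [-0.0081  0.1304 -0.0054] turn [-0.16  0.46  0.15]
```

```bash
python3 -m inch '[[-0.012,0,-0.005,-0.1,0.4,0.1],[-0.006,0.03,0,0,0,0],[0,0.03,0,0,0,0],[0,0.03,0,0,0,0],[0,0.025,0,0,0,0],[0,0,0,0,0,0],[0,0,0,0,0,0]]'; python3 go.py 0.375 -0.188 0.084 -4.6
```

```text
time: 15.78
ee_pos: [0.368, -0.189, 0.0967]
ee_rot: [-90.2, -0.3, -4.1]
force: [-0.8, -0.3, 0.2]
grip_width: -0.0003
t 15.78 pos [ 0.368  -0.189   0.0967] rot [-90.22  -0.31  -4.11] F [-0.8 -0.3  0.2] w -0.0003
shift now [0.0068 0.0127 0.0015] shift after turn [0.0069 0.0127 0.0016] turn [0.22 0.49 0.31]
```

```bash
python3 -m inch '[[0,0.012,0.001,0.2,0.5,0.3],[0.012,0,0,0,0,0],[0.015,0,0,0,0,0],[0.015,0,0,0,0,0],[0.015,0,0,0,0,0],[0,0,0,0,0,0]]'; python3 go.py 0.475 -0.196 0.084 -4.6
```

```text
time: 16.28
ee_pos: [0.4301, -0.1954, 0.0927]
ee_rot: [-90.4, -0.4, -4.5]
force: [-0.6, -0.9, -0.1]
grip_width: -0.0003
t 16.28 pos [ 0.4301 -0.1954  0.0927] rot [-90.37  -0.43  -4.53] F [-0.6 -0.9 -0.1] w -0.0003
shift now [0.0448 0.009  0.003 ] shift after turn [0.0448 0.0087 0.003 ] turn [0.37 0.07 0.43]
```

```bash
python3 -m inch '[[0,0.008,0.002,0.3,0,0.4],[0.012,0.002,0.001,0,0,0],[0.012,0.002,0,0,0,0],[0,0,0,0,0,0]]'; python3 go.py 0.48 -0.196 0.084 -4.6;  python3 -m inch '[[0.008,0.002,0,0,0,0.3],[0.008,0.001,0,0,0,0],[0,0,0,0,0,0]]'; python3 go.py 0.48 -0.196 0.084 -4.6
```

```text
time: 16.62
ee_pos: [0.4537, -0.1943, 0.0828]
ee_rot: [-90.2, -0.1, -4.5]
force: [-0.5, 0.3, 0.4]
grip_width: 0.0004
t 16.62 pos [ 0.4537 -0.1943  0.0828] rot [-9.016e+01 -8.000e-02 -4.460e+00] F [-0.5  0.3  0.4] w 0.0004
shift now [ 0.0263 -0.0012  0.0004] shift after turn [ 0.0263 -0.0012  0.0004] turn [0.16 0.14 0.08]
time: 16.87
ee_pos: [0.4689, -0.1954, 0.0799]
ee_rot: [-90.1, 0.3, -4.5]
force: [0.1, 0.1, 0.0]
grip_width: 0.0002
t 16.87 pos [ 0.4689 -0.1954  0.0799] rot [-90.12   0.33  -4.48] F [0.1 0.1 0. ] w 0.0002
shift now [ 0.0111 -0.0041  0.0002] shift after turn [ 0.0111 -0.0041  0.0003] turn [ 0.12  0.12 -0.33]
```

```bash
python3 -m inch '[[0.006,-0.004,0,0,0,-0.3],[0.004,0,0,0,0,0]]'; python3 go.py 0.48 -0.196 0.084 -4.6;  python3 -m inch '[[0.004,0,0,0,0,0]]'; python3 go.py 0.48 -0.196 0.084 -4.6
```

```text
time: 17.03
ee_pos: [0.4786, -0.1959, 0.0839]
ee_rot: [-90.1, 0.1, -4.5]
force: [-0.6, 0.1, -0.2]
grip_width: 0.0001
t 17.03 pos [ 0.4786 -0.1959  0.0839] rot [-90.07   0.11  -4.49] F [-0.6  0.1 -0.2] w 0.0001
shift now [ 0.0015 -0.0001  0.    ] shift after turn [ 0.0015 -0.0001  0.    ] turn [ 0.07  0.11 -0.11]
time: 17.12
ee_pos: [0.4823, -0.1961, 0.0839]
ee_rot: [-90.0, 0.2, -4.5]
force: [-14.1, -0.8, -1.2]
grip_width: 0.0001
t 17.12 pos [ 0.4823 -0.1961  0.0839] rot [-90.05   0.19  -4.48] F [-14.1  -0.8  -1.2] w 0.0001
shift now [-0.0023 -0.0001 -0.0001] shift after turn [-0.0023 -0.0001 -0.0001] turn [ 0.05  0.12 -0.19]
```

At the stop (14 N). Back off, rise and check everything.

```bash
python3 -m inch '[[-0.01,0,0,0,0,0],[-0.03,0,0,0,0,0],[-0.03,-0.01,0,0,0,0],[-0.02,-0.035,0,0,0,0],[0,-0.035,0,0,0,0],[0,-0.035,0,0,0,0],[0,-0.03,0,0,0,0],[0,0,0,0,0,0]]'; python3 - <<'E'
from h import *
print(bot.get_obs()['time'],bot.get_obs()['ee_pos'])
for n in ['side','scene','wrist']:
    C=cam(n);im,d=bot.get_image(n);save(n+'_end.png',im)
    P,u,v=cloud(n,d,C);Q=P[(P[:,0]>.4)&(P[:,0]<.56)&(P[:,1]>-.25)&(P[:,1]<-.14)&(P[:,2]>.085)&(P[:,2]<.125)]
    if len(Q)>20:
        B=Q;A=np.c_[2*B,np.ones(len(B))];x=np.linalg.lstsq(A,(B**2).sum(1),rcond=None)[0];print(n,'ball',len(Q),x[:3].round(4),'r',np.sqrt(x[3]+x[:3]@x[:3]).round(4),B.min(0).round(3),B.max(0).round(3))
E
python3 chk.py side scene | grep -v nb; cp pics/side_end.png pics/a.png
```

```text
time: 17.78
ee_pos: [0.3904, -0.1883, 0.2349]
ee_rot: [-90.0, 0.2, -4.5]
force: [0.5, 0.3, 0.6]
grip_width: 0.0
17.7833 [ 0.39038041 -0.18832786  0.23486716]
side ball 284 [ 0.5089 -0.1993  0.0938] r 0.0124 [ 0.496 -0.213  0.087] [ 0.521 -0.189  0.107]
scene ball 153 [ 0.5101 -0.1968  0.0929] r 0.0117 [ 0.501 -0.209  0.086] [ 0.523 -0.185  0.105]
wrist ball 763 [ 0.5083 -0.1987  0.0933] r 0.0127 [ 0.495 -0.211  0.085] [ 0.519 -0.186  0.107]
t 17.93 tcp in rack mm [-262.3  101.3] z 229.1 rot [-89.62   0.68  -4.47] F [-0.5  0.2  0.4] w -0.0002
turn [ -0.47 -16.24  -0.63]
side module top: n 319
 z med 98.2
  y 50 x 12.2..16.5 z 101.9 42
  y 60 x 11.7..35.2 z 98.5 21
  y 70 x 22.5..36.5 z 98.9 67
  y 80 x 22.9..36.1 z 98.4 59
  y 90 x 24.1..36.0 z 97.9 52
  y 100 x 24.0..37.7 z 97.6 57
  y 110 x 24.5..37.5 z 97.4 21
 y range 45.1 110.7
 neighbours end y 105.2 x [-59.9 -21.2] z 100.8
  face z 95 ymax 109.0 zmin 93.5 61
scene module top: n 450
 z med 97.1
  y 50 x 32.1..47.2 z 100.3 58
  y 60 x 16.5..48.1 z 98.2 76
  y 70 x 25.5..38.9 z 97.5 68
  y 80 x 25.6..39.1 z 97.4 63
  y 90 x 25.0..38.7 z 96.5 61
  y 100 x 24.5..39.4 z 96.2 62
  y 110 x 26.3..38.6 z 96.3 34
 y range 41.9 111.2
 neighbours end y 870.7 x [-58.6 -18.2] z 99.3
  face z 5 ymax 116.5 zmin 0.0 10
  face z 95 ymax 110.4 zmin 94.5 61
```

View pics/side_end.png

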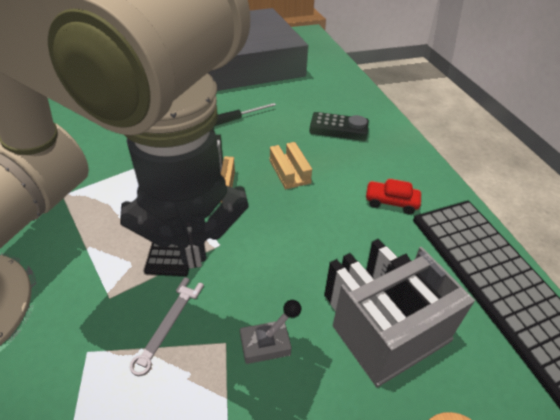

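```bash
python3 - <<'E'
from h import *
C=cam('scene');im,d=bot.get_image('scene');P,_,_=cloud('scene',d,C)
Q=P[(P[:,0]>.43)&(P[:,0]<.53)&(P[:,1]>.1)&(P[:,1]<.25)&(P[:,2]>.094)&(P[:,2]<.11)];print(len(Q),cv2.minAreaRect(Q[:,:2].astype(np.float32)))
print(bot.get_obs()['force'],bot.close_job())
E
```

```text
288 ((0.47532719373703003, 0.18110032379627228), (0.09426221251487732, 0.018107978627085686), 71.29936981201172)
the job is handed in; nothing more can be done
[ 0.58940793 -0.58845804 -0.36984184] None
```

The long module is in the empty bay and the supply is on, but the module does not sit level: its black end sags about 2.5°. I handed the job in at about 18 s of the 58 s allowed.

- **Module:** I lifted it out of its stand and slid it in until it met the stop, with 11–14 N of contact force. After I let go, the black end dropped about 3 mm. At its foot the end face is about 1 mm or less from its neighbours', so the leading edge is home. At its top it stands about 4–5 mm farther out than theirs. I pushed it upright with the closed fingers before touching the lever, but it sank back, apparently under its own weight. I left it like that.
- **Lever:** I pushed it over after the module was in, until it met its other stop with 14 N. All three cameras put the ball about 38–40 mm to the +x side of the pivot and 93–94 mm above the table, which is the "on" position. The gripper was clear of everything when I handed in.
- **Short module:** I never touched it, and the last scene image shows it where it started, to within about 1 mm.

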